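Refill the bur-tube canister

TASK

Take the red-topped tube of worn burs out of the green canister and stand it upright in the wooden tray, and pack the two blue-topped tubes upright into the canister beside the five yellow-topped ones, so that it holds a full cluster of seven, all standing on its floor. Set the tubes down rather than dropping them, tip none over, and leave the bottle, clip stand, tweezers and steel block where they are.

Things in the scene. Friction and masses are not known exactly. Their poses are not given: they have to be found in the camera images.
- canister: round open green metal canister, fixed to the bench: inner diameter 98 mm, outer 104 mm, flat inner floor 5 mm above the bench, rim 48 mm above the bench. It takes at most seven tubes: one in the middle and six around it (that ring is about 32 mm from the canister's axis, with a few mm of play). Tubes in it slide aside when pushed lightly. Origin: centre of its underside on the bench; z up; its yaw means nothing
- red: closed aluminium bur tube, upright, 30 mm diameter, body 55 mm tall with a 4 mm tapered foot, and on top of it a straight red knob of 10 mm diameter, 36 mm tall (91 mm in all), 55 to 115 g; the red-topped tube of worn burs, at first in the canister in any of the occupied places, middle or ring. Origin: centre of its underside; z up along its axis
- tray: square wooden tray, fixed, 110 x 110 mm outside, walls 4 mm thick and 14 mm high, inner floor 4 mm above the bench. Origin: centre of its underside; x and y along its sides
- board: flat cork-coloured soldering board, 260 (x) x 240 (y) x 12 mm, fixed on the bench; the blue-topped tubes stand on it at first. Origin: centre of its underside
- blue1: closed aluminium bur tube, upright, 30 mm diameter, body 55 mm tall with a 4 mm tapered foot, and on top of it a straight blue knob of 10 mm diameter, 36 mm tall (91 mm in all), 55 to 115 g; one of two blue-topped tubes, at first on the board. Origin: centre of its underside; z up along its axis
- blue2: closed aluminium bur tube, upright, 30 mm diameter, body 55 mm tall with a 4 mm tapered foot, and on top of it a straight blue knob of 10 mm diameter, 36 mm tall (91 mm in all), 55 to 115 g; one of two blue-topped tubes, at first on the board. Origin: centre of its underside; z up along its axis
- yellow1: closed aluminium bur tube, upright, 30 mm diameter, body 55 mm tall with a 4 mm tapered foot, and on top of it a straight yellow knob of 10 mm diameter, 36 mm tall (91 mm in all), 55 to 115 g; one of five yellow-topped tubes that stand in the canister and stay there. Origin: centre of its underside; z up along its axis
- yellow2: closed aluminium bur tube, upright, 30 mm diameter, body 55 mm tall with a 4 mm tapered foot, and on top of it a straight yellow knob of 10 mm diameter, 36 mm tall (91 mm in all), 55 to 115 g; one of five yellow-topped tubes that stand in the canister and stay there. Origin: centre of its underside; z up along its axis
- yellow3: closed aluminium bur tube, upright, 30 mm diameter, body 55 mm tall with a 4 mm tapered foot, and on top of it a straight yellow knob of 10 mm diameter, 36 mm tall (91 mm in all), 55 to 115 g; one of five yellow-topped tubes that stand in the canister and stay there. Origin: centre of its underside; z up along its axis
- yellow4: closed aluminium bur tube, upright, 30 mm diameter, body 55 mm tall with a 4 mm tapered foot, and on top of it a straight yellow knob of 10 mm diameter, 36 mm tall (91 mm in all), 55 to 115 g; one of five yellow-topped tubes that stand in the canister and stay there. Origin: centre of its underside; z up along its axis
- yellow5: closed aluminium bur tube, upright, 30 mm diameter, body 55 mm tall with a 4 mm tapered foot, and on top of it a straight yellow knob of 10 mm diameter, 36 mm tall (91 mm in all), 55 to 115 g; one of five yellow-topped tubes that stand in the canister and stay there. Origin: centre of its underside; z up along its axis
- bottle: white plastic bottle with a black cap, 42 mm diameter, 95 mm tall, loose, to be left alone. Origin: centre of its underside
- thirdhand: black round base (68 mm diameter) with a steel post and two clip arms, 108 mm tall, loose, to be left alone. Origin: centre of its underside
- tweezers: steel tweezers lying on the bench, 145 mm long, 5 mm thick, loose, to be left alone. Origin: underside near the middle; x along them
- block: steel bench block, 60 x 60 x 25 mm, loose, to be left alone. Origin: centre of its underside

How it is judged:
By the outcome, as a careful person would: the job done as asked, in the order asked, and still so for the second after the job is handed in, with the robot touching nothing.
It also fails if it takes over 67 s, if anything falls off the work surface, if the arm or the gripper's body presses on something with over 40 N, if the wrist force passes 120 N, or if a joint passes its speed limit or range.

ROBOT

A 7-joint arm with a two-finger parallel gripper is mounted at the origin on the work surface. World frame = base frame: x ahead of the robot, y to its left, z up, the work surface at z = 0. Lengths are in m, angles in rad, forces in N, time in s.
With the tool pointing down it reaches from about 0.4 to 0.85 m from the base axis. Payload 10.4 kg.
Tool frame: the origin (TCP) lies at the very end of the fingers, on their centre line; the grasp point (between the pads) lies 19 mm behind it; y points along the fingers, x is the direction in which the jaws open and shut, and the axes are right-handed (so a half turn about y gives the same grasp; the last joint's range is limited). The gripper opens to 87 mm and grips with 3 to 60 N. Pads are 19 mm wide; open, the fingers measure 117 mm over their backs; the gripper's body (75 mm by 190 mm) begins 51 mm behind the grasp point.
Start: joints at [-1.267, 0.332, -0.065, 1.46, 0.022, 1.35, -0.088], TCP at [0.201, 0.592, 0.223] pointing down, gripper open.
Joint ranges: [-2.6, 2.6], [-0.5, 2.12], [-1.47, 1.34], [0.16, 2.42], [-1.27, 4.41], [0.06, 2.06], [-2.6, 2.6]. Speed limits (rad/s): [2.22, 2.22, 2.79, 2.79, 3.14, 3.14, 3.14].

INTERFACE

Orientations are given as a unit quaternion [x, y, z, w].
In Python, from bench import readout, vision, r gives the robot as it stands.
- The arm moves only by the tool arm_command, never from a script. Its argument "targets" is a list that holds one entry, the list of rows, each a list of 6 numbers: the shift along the tool's x, y, z in m, then the turn, a rotation vector about the tool's x, y, z in degrees. A call has 1 to 12 rows; each row shifts and turns the commanded pose from where the row before left it, along the tool's axes as they then stand; what a row does not reach is not made up. A row lasts 1/12 s, in which the tool goes at most 41.7 mm and 7.16 degrees, less where a joint would pass 70% of its speed; a pose out of reach is approached as far as the arm can. A call is refused whole if a number of a shift passes 0.0417 or a number of a turn 7.16, either way. A call with a gripper value outside its range is refused whole. "hand" is the opening, from 0 (shut) to 1 (fully open), set as the call begins (left out, the last holds). The fingers move at their own pace and stop on an object; "grip_force" is the grip in N (left out, the last holds). Time passes only in rows, so rows that do not move let the fingers close. It gives the time, the measured TCP pose, the force and the opening at its end, in the units of the state.
- readout.read_state(): the state, without advancing time (a new reading comes with each control period).
- vision.camera(name): name is "scene" or "top" or "wrist"; returns a dict with "pixels" (384x512x3 uint8, blue, green, red), "fovy" (degrees; the focal length in pixels is half the picture's height over the tangent of half this angle, whatever the lens; pixels are square), "cx", "cy" (the principal point, pixels), "D" ([k1, k2, p1, p2, k3] as OpenCV has them; the pictures are not rectified), "R" (3x3) and "t" (3): a world point X has camera coordinates R X + t; the wrist camera has in their place "mount" (4x4, takes a point from camera to tool coordinates, whose origin is the TCP and whose axes are the tool frame's). Camera axes: x right, y down, z forward; pixel columns grow to the right and rows downward; lengths in m; the calibration is good to about 2 mm. A picture is of the moment at which its call begins: read the wrist's pose just before it. There is no depth.
- r.close_job(): hands the job in, once; it reports no verdict.
The state is a dict: "time": time; "joint_positions": joint angles; "joint_vel": joint speeds; "joint_torque": joint torques, N m; "ee_pos": TCP position; "eef_rot": TCP orientation; "ft_force": force on the tool from outside, world axes, zero at the start; "torque": the same for the moment, N m; "width": finger opening in m.
Only numpy, scipy, OpenCV 4.12 (cv2) and the standard library are available. Lean on these libraries where they do the work, as an engineer would, in place of code of your own. Each camera call takes 0.05 s, during which the arm holds its last target.

## Working session

There is one attempt and no reset: what is moved stays moved. The work goes in short steps, Python scripts to look and compute and a tool call to move; the robot and the scene stay as the last step left them, time stands still between calls to the robot, and variables do not carry over. Pictures are saved under pics/ and viewed, and the job is handed in when it is done.

Besides the shell and the picture viewer there is one more tool, called after "Emit:" by a JSON object that holds its "op" and its "data", one argument or row to a line. arm_command: Moves the arm, as the interface text tells. Its arguments: {"type":"object","properties":{"targets":{"type":"array","items":{"type":"array","items":{"type":"array","items":{"type":"number"}}}},"hand":{"type":"number"},"grip_force":{"type":"number"}},"required":["targets"]}

```bash
ls; mkdir -p pics; python3 - <<'E'
from bench import readout, vision, r
import cv2,json
s=readout.read_state(); print({k:s[k] for k in s})
for n in ["scene","top","wrist"]:
    c=vision.camera(n); cv2.imwrite(f"pics/{n}0.png",c["pixels"]); print(n,{k:c[k] for k in c if k!="pixels"})
E
```

```text
pics
{'time': 0.0, 'joint_positions': array([-1.26659467,  0.33285949, -0.06470414,  1.46095446,  0.02161911,
        1.34987716, -0.08853601]), 'joint_vel': array([ 0.00056601,  0.00111817,  0.0012109 , -0.0006447 ,  0.00023291,
       -0.00066764, -0.00031944]), 'joint_torque': array([-6.25964785e-04, -6.23229289e+01,  2.44141195e-02, -3.89921057e+01,
       -6.14028960e-02,  3.93969007e-02,  1.56689148e-04]), 'ee_pos': array([0.20052024, 0.59155292, 0.22175541]), 'eef_rot': array([ 0.57499046,  0.41161528, -0.4123858 , -0.57436642]), 'ft_force': array([0.52928437, 0.00928938, 0.21806014]), 'torque': array([-0.03715367, -0.00146852, -0.01739738]), 'width': 0.08702090714812571}
scene {'fovy': 54.73331055650996, 'cx': 259.445699422608, 'cy': 193.41025097342447, 'D': array([-0.10071236,  0.        ,  0.        ,  0.        ,  0.        ]), 'R': array([[ 0.59160244,  0.80621496,  0.00489878],
       [ 0.58151513, -0.42249278, -0.69522659],
       [-0.55843237,  0.41414646, -0.71877395]]), 't': array([-0.34343523, -0.28947146,  1.34195764])}
top {'fovy': 46.23489574514461, 'cx': 250.2655410487236, 'cy': 194.99846919744235, 'D': array([0.03844604, 0.        , 0.        , 0.        , 0.        ]), 'R': array([[ 0.02285662, -0.99973594, -0.00237169],
       [-0.97872737, -0.02189237, -0.20399375],
       [ 0.20388796,  0.00698385, -0.97896932]]), 't': array([-0.01140969,  0.53491509,  0.87692912])}
wrist {'fovy': 64.37332120578323, 'cx': 251.96517760774503, 'cy': 182.56315745534448, 'D': array([0.00392774, 0.        , 0.        , 0.        , 0.        ]), 'mount': array([[ 9.99999780e-01, -4.81513871e-04, -4.55581409e-04,
         5.08429261e-04],
       [ 2.86523474e-04, -3.05778913e-01,  9.52102502e-01,
        -1.63415516e-01],
       [-5.97757749e-04, -9.52102423e-01, -3.05778708e-01,
         8.52626199e-02],
       [ 0.00000000e+00,  0.00000000e+00,  0.00000000e+00,
         1.00000000e+00]])}
```

View pics/scene0.png

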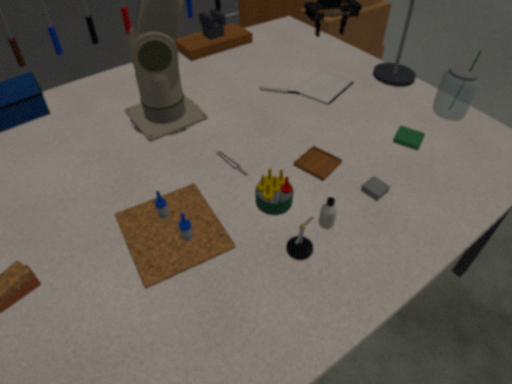

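View pics/top0.png

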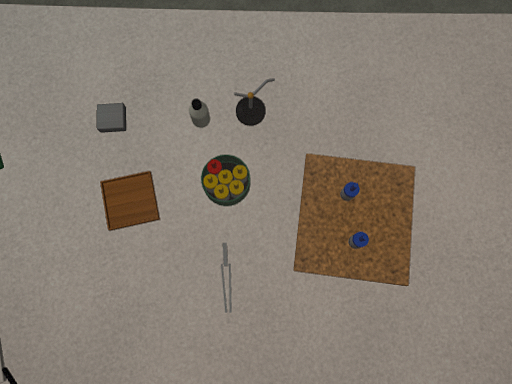

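View pics/wrist0.png

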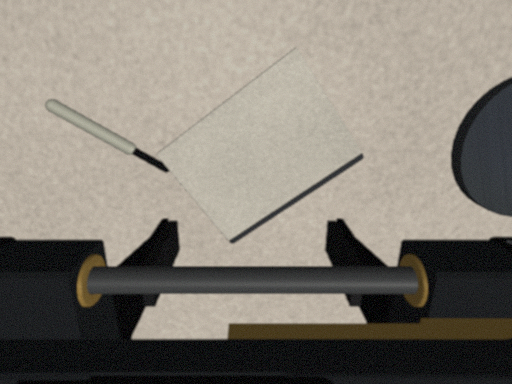

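```bash
cat > h.py <<'E'
from bench import readout, vision, r
import cv2, numpy as np
from scipy.spatial.transform import Rotation as Ro
def K(c):
    h,w=c["pixels"].shape[:2]; f=h/2/np.tan(np.radians(c["fovy"]/2))
    return np.array([[f,0,c["cx"]],[0,f,c["cy"]],[0,0,1]])
def ext(c,s=None):
    if "R" in c: return c["R"],c["t"]
    T=np.eye(4);T[:3,:3]=Ro.from_quat(s["eef_rot"]).as_matrix();T[:3,3]=s["ee_pos"]
    M=np.linalg.inv(T@c["mount"]); return M[:3,:3],M[:3,3]
def ray(c,uv,s=None):
    R,t=ext(c,s)
    p=cv2.undistortPoints(np.array([[uv]],float),K(c),c["D"])[0,0]
    d=R.T@np.array([p[0],p[1],1]); o=-R.T@t; return o,d/np.linalg.norm(d)
def onz(c,uv,z,s=None):
    o,d=ray(c,uv,s); return o+d*(z-o[2])/d[2]
def proj(c,X,s=None):
    R,t=ext(c,s)
    return cv2.projectPoints(np.atleast_2d(np.array(X,float)),cv2.Rodrigues(R)[0],t,K(c),c["D"])[0][:,0]
def tri(rays):
    A=np.zeros((3,3));b=np.zeros(3)
    for o,d in rays:
        P=np.eye(3)-np.outer(d,d);A+=P;b+=P@o
    X=np.linalg.solve(A,b); return X,[np.linalg.norm((np.eye(3)-np.outer(d,d))@(X-o)) for o,d in rays]
E
python3 - <<'E'
import cv2
from h import *
t=cv2.imread("pics/top0.png");s=cv2.imread("pics/scene0.png")
a=cv2.resize(t[150:210,195:255],None,fx=6,fy=6,interpolation=cv2.INTER_CUBIC)
b=cv2.resize(t[170:260,335:380],None,fx=4,fy=4,interpolation=cv2.INTER_CUBIC)
c=cv2.resize(s[160:220,245:305],None,fx=6,fy=6,interpolation=cv2.INTER_CUBIC)
cv2.imwrite("pics/z0.png",np.hstack([a,cv2.copyMakeBorder(b,0,0,0,0,0),c][::2]));cv2.imwrite("pics/z1.png",b)
print(Ro.from_quat(readout.read_state()["eef_rot"]).as_matrix().round(3))
E
```

```text
[[ 0.321 -0.    -0.947]
 [ 0.947 -0.001  0.321]
 [-0.001 -1.    -0.   ]]
```

View pics/z0.png

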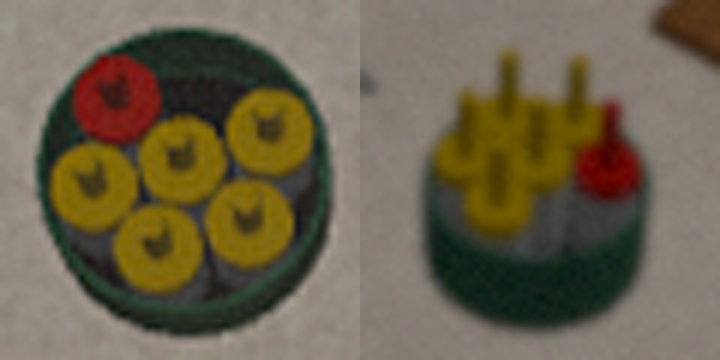

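View pics/z1.png

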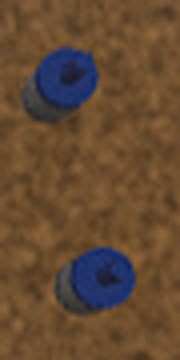

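```bash
python3 - <<'E'
from h import *
c=vision.camera("top"); im=c["pixels"]
hsv=cv2.cvtColor(im,cv2.COLOR_BGR2HSV)
R,t=ext(c); print("cam",-R.T@t)
def comps(m,minA):
    n,l,st,ce=cv2.connectedComponentsWithStats(m.astype(np.uint8)); return [(st[i,4],ce[i],st[i,:4]) for i in range(1,n) if st[i,4]>=minA]
H,S,V=cv2.split(hsv)
red=((H<8)|(H>172))&(S>150)
for a,ce,b in comps(red,30): print("red",a,ce.round(1),onz(c,ce,.06).round(4))
blue=(H>105)&(H<130)&(S>130)
for a,ce,b in comps(blue,30): print("blue",a,ce.round(1),onz(c,ce,.067).round(4))
yel=(H>18)&(H<35)&(S>150)
# distance transform peaks on upscaled, knobs shadows closed
m=cv2.resize(cv2.morphologyEx(yel.astype(np.uint8)*255,cv2.MORPH_CLOSE,np.ones((3,3))),None,fx=8,fy=8,interpolation=cv2.INTER_CUBIC)
m=(m>127).astype(np.uint8)
cs,_=cv2.findContours(m,cv2.RETR_EXTERNAL,cv2.CHAIN_APPROX_NONE)
cv2.drawContours(m,cs,-1,1,-1)
d=cv2.distanceTransform(m,cv2.DIST_L2,5)
dd=cv2.dilate(d,np.ones((61,61)))
n,l,st,ce=cv2.connectedComponentsWithStats(((d==dd)&(d>30)).astype(np.uint8))
for i in range(1,n):
    p=(ce[i]+.5)/8-.5; print("yel",p.round(1),onz(c,p,.06).round(4),d[l==i][0]/8)
g=(H>60)&(H<95)&(S>90)&(V<110)
for a,ce,b in comps(g,200): 
    print("green",a,ce,b)
    mm=cv2.morphologyEx(g.astype(np.uint8),cv2.MORPH_CLOSE,np.ones((3,3)))
    x,y,w,h=b; 
    print(onz(c,(x-.5+0,y+h/2),.048),onz(c,(x+w-.5,y+h/2),.048),onz(c,(x+w/2,y-.5),.048))
wood=(H>3)&(H<17)&(S>120)
for a,ce,b in comps(wood,800):
    print("wood",a,ce,b)
    mm=np.zeros_like(H); 
    x,y,w,h=b; mm[y:y+h,x:x+w]=wood[y:y+h,x:x+w]
    mm=cv2.morphologyEx(mm,cv2.MORPH_CLOSE,np.ones((5,5)))
    k=cv2.findNonZero(mm); rc=cv2.minAreaRect(k); z=.014 if a<4000 else .012
    P=np.array([onz(c,q,z) for q in cv2.boxPoints(rc)]); print(P.round(4),P.mean(0),np.linalg.norm(P-np.roll(P,1,0),axis=1))
dark=(V<60)&(S<90)
for a,ce,b in comps(dark,60): print("dark",a,ce,b,onz(c,ce,.1))
E
```

```text
cam [ 0.34500154 -0.00582045  0.96757897]
red 172 [214.1 166.2] [0.5938 0.0776 0.06  ]
blue 157 [351.1 189.1] [ 0.5495 -0.2053  0.067 ]
blue 171 [360.1 239. ] [ 0.4476 -0.2208  0.067 ]
yel [239.3 171.9] [0.5826 0.0246 0.06  ] 7.1399236
yel [210.6 180.9] [0.562  0.0837 0.06  ] 7.0215116
yel [227.2 181.4] [0.5617 0.0492 0.06  ] 11.469574
wood 12434 [355.28027988 219.53418047] [294 154 121 132]
[[ 0.3819 -0.0902  0.012 ]
 [ 0.6406 -0.12    0.012 ]
 [ 0.6149 -0.3706  0.012 ]
 [ 0.3604 -0.3279  0.012 ]] [ 0.49948147 -0.22718352  0.012     ] [0.23863098 0.26042187 0.25185177 0.25804884]
wood 2532 [129.17890995 200.24170616] [100 171  59  59]
[[0.5674 0.3315 0.014 ]
 [0.5931 0.2221 0.014 ]
 [0.4857 0.1939 0.014 ]
 [0.4614 0.3011 0.014 ]] [0.52691418 0.2621367  0.014     ] [0.11031322 0.11242438 0.11096331 0.10998316]
dark 663 [250.10708899 110.77526395] [236  97  29  29] [0.70179492 0.00471949 0.1       ]
dark 63 [196.66666667 103.73015873] [192  99  10  11] [0.71462439 0.11478271 0.1       ]
dark 150 [117.15333333 123.60666667] [ 98 104  28  28] [0.66766908 0.2739454  0.1       ]
dark 225 [228.95555556 162.02666667] [217 156  27  15] [0.5921009  0.04453184 0.1       ]
dark 277 [229.5198556  194.98194946] [204 173  46  33] [0.52480953 0.04123886 0.1       ]
dark 89 [  6.68539326 372.60674157] [  0 352  17  32] [0.19032853 0.43006258 0.1       ]
```

The top view gives red at about (0.594, 0.078), with the ring gap between red and the right-hand yellow. The tray is centred at (0.527, 0.262), and the blues are at (0.550, -0.205) and (0.448, -0.221). I'll turn first so the jaws lie tangential at red.

Emit:
{"op": "arm_command", "data": {
  "targets": [
    [[0,0,0,0,7,0],[0,0,0,0,7,0],[0,0,0,0,7,0],[0,0,0,0,7,0],[0,0,0,0,7,0],[0,0,0,0,7,0],[0,0,0,0,7,0],[0,0,0,0,7,0],[0,0,0,0,7,0],[0,0,0,0,7,0],[0,0,0,0,7,0],[0,0,0,0,7,0]]
  ],
  "hand": 1
}}

```text
time: 1.2
ee_pos: [0.2006, 0.5918, 0.2223]
eef_rot: [0.703, -0.08, 0.08, -0.702]
ft_force: [-0.2, 0.4, -0.0]
width: 0.0871
```

Emit:
{"op": "arm_command", "data": {
  "targets": [
    [[0,0,0,0,6,0],[0,0,0,0,6,0],[0,0,0,0,6,0],[0,0,0,0,6,0],[0,0,0,0,6,0],[0,0,0,0,0,0]]
  ]
}}

```text
time: 1.7
ee_pos: [0.2005, 0.5919, 0.2223]
eef_rot: [0.658, -0.259, 0.259, -0.658]
ft_force: [0.9, 0.1, -0.9]
width: 0.0871
```

```bash
cat >> h.py <<'E'
def go(x,y,z,yaw=None):
    "remaining shift in tool axes for TCP target; yaw = wanted tool-x heading (deg), printed as turn about tool y"
    s=readout.read_state(); M=Ro.from_quat(s["eef_rot"]).as_matrix()
    th=np.degrees(np.arctan2(M[1,0],M[0,0]))
    d=np.array([x,y,z])-s["ee_pos"]
    print("t",round(s["time"],2),"pos",s["ee_pos"].round(4),"heading",th.round(2),"tilt",M[2].round(4),"w",round(s["width"],4),"F",s["ft_force"].round(2))
    print("shift tool mm",(M.T@d*1000).round(1), "" if yaw is None else ("turn y deg",round(-(((yaw-th)+90)%180-90),2)))
E
python3 -c "
from h import *
go(.594,.078,.22,-43)"
```

```text
t 1.7 pos [0.2005 0.5919 0.2223] heading -43.0 tilt [ 3.e-04 -1.e+00 -3.e-04] w 0.0871 F [ 0.89  0.07 -0.88]
shift tool mm [ 638.2    2.5 -107.5] ('turn y deg', np.float64(0.0))
```

Emit:
{"op": "arm_command", "data": {
  "targets": [
    [[0.032,0,-0.0054,0,0,0],[0.032,0,-0.0054,0,0,0],[0.032,0,-0.0054,0,0,0],[0.032,0,-0.0054,0,0,0],[0.032,0,-0.0054,0,0,0],[0.032,0,-0.0054,0,0,0],[0.032,0,-0.0054,0,0,0],[0.032,0,-0.0054,0,0,0],[0.032,0,-0.0054,0,0,0],[0.032,0,-0.0054,0,0,0],[0.032,0,-0.0054,0,0,0],[0.032,0,-0.0054,0,0,0]]
  ]
}}

```text
time: 2.7
ee_pos: [0.4395, 0.2824, 0.2227]
eef_rot: [-0.659, 0.256, -0.256, 0.659]
ft_force: [0.8, 0.6, -0.3]
width: 0.0872
```

Emit:
{"op": "arm_command", "data": {
  "targets": [
    [[0.032,0,-0.0054,0,0,0],[0.032,0,-0.0054,0,0,0],[0.032,0,-0.0054,0,0,0],[0.032,0,-0.0054,0,0,0],[0.032,0,-0.0054,0,0,0],[0.032,0,-0.0054,0,0,0],[0.032,0,-0.0054,0,0,0],[0.03,0,-0.0054,0,0,0],[0,0,0,0,0,0],[0,0,0,0,0,0]]
  ]
}}

```text
time: 3.53
ee_pos: [0.5966, 0.0776, 0.2222]
eef_rot: [0.659, -0.258, 0.258, -0.658]
ft_force: [-0.3, 0.5, -0.4]
width: 0.0872
```

```bash
python3 -c "
from h import *
go(.594,.078,.22,-43)
s=readout.read_state();c=vision.camera('wrist');cv2.imwrite('pics/w1.png',c['pixels']);np.save('s1.npy',s,allow_pickle=True)
print(proj(c,[[.594,.078,.096],[.568,.051,.096],[.594,.078,.06]],s))"
```

```text
t 3.53 pos [0.5966 0.0776 0.2222] heading -42.74 tilt [ 5.e-04 -1.e+00 -9.e-04] w 0.0872 F [-0.28  0.53 -0.44]
shift tool mm [-2.2  2.2 -1.5] ('turn y deg', np.float64(0.26))
[[250.54332748 175.84631096]
 [249.86578156 210.75730764]
 [250.6935184  166.47339678]]
```

View pics/w1.png

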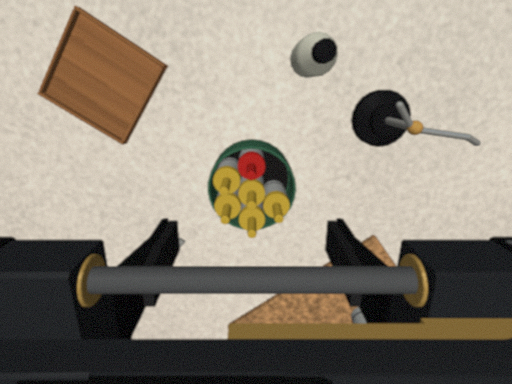

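```bash
python3 - <<'E'
from h import *
c=vision.camera('wrist'); s=readout.read_state(); im=c["pixels"]
z=cv2.resize(im[130:245,195:310],None,fx=6,fy=6,interpolation=cv2.INTER_CUBIC); cv2.imwrite("pics/w1z.png",z)
H,S,V=cv2.split(cv2.cvtColor(im,cv2.COLOR_BGR2HSV))
red=(((H<8)|(H>172))&(S>150)).astype(np.uint8); red[250:]=0
ys,xs=np.nonzero(red); print(len(xs),xs.min(),xs.max(),ys.min(),ys.max(),xs.mean(),ys.mean())
print(onz(c,((xs.min()+xs.max())/2,(ys.min()+ys.min()+xs.max()-xs.min())/2),.06,s))
E
```

```text
639 9 505 62 249 254.19718309859155 167.82942097026603
[ 0.46881034 -0.0657009   0.06      ]
```

View pics/w1z.png

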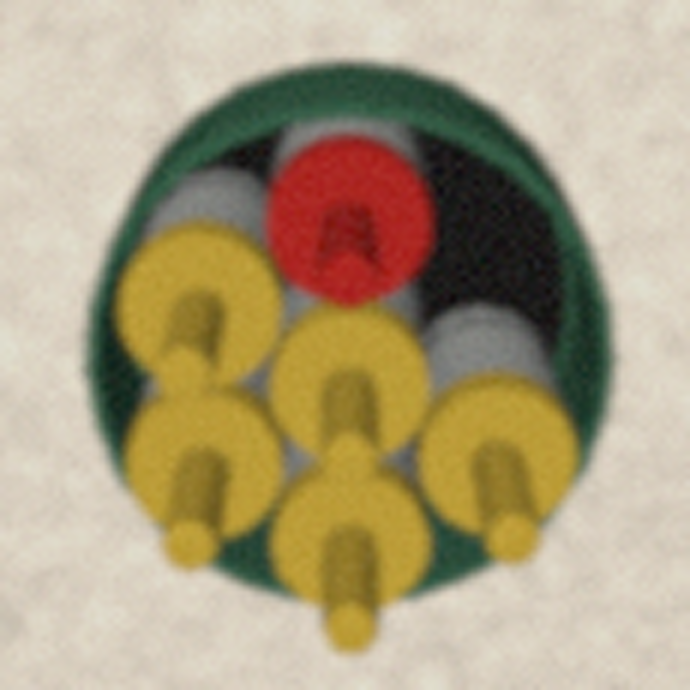

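```bash
python3 - <<'E'
from h import *
c=vision.camera('wrist'); s=readout.read_state()
D={"red":((351,219),(350,278)),"left":((200,304),(185,370)),"mid":((350,385),(350,455)),"right":((498,456),(513,538)),"ll":((205,465),(190,545)),"bot":((350,545),(351,628))}
for k,(a,b) in D.items():
    f=lambda p:((p[0]+.5)/6-.5+195,(p[1]+.5)/6-.5+130)
    A=onz(c,f(a),.06,s);B=onz(c,f(b),.096,s);print(k,A.round(4),B.round(4))
# canister rim ellipse: hough check
for z,(l,rr,t) in {.048:(88,612,62)}.items():
    L=onz(c,(l/6+195,350/6+130),z,s);R_=onz(c,(rr/6+195,350/6+130),z,s);print((L+R_)/2,np.linalg.norm(L-R_))
    T=onz(c,(350/6+195,62/6+130),z,s);print(T)
go(.594,.078,.22)
E
```

```text
red [0.5952 0.0802 0.06  ] [0.5946 0.08   0.096 ]
left [0.5634 0.0872 0.06  ] [0.5633 0.0868 0.096 ]
mid [0.5731 0.0564 0.06  ] [0.5734 0.0568 0.096 ]
right [0.5842 0.0266 0.06  ] [0.5837 0.0263 0.096 ]
ll [0.5416 0.0632 0.06  ] [0.5416 0.0631 0.096 ]
bot [0.5507 0.032  0.06  ] [0.5513 0.0325 0.096 ]
[0.57509143 0.05786295 0.048     ] 0.10222956552501875
[0.61327809 0.09952666 0.048     ]
t 3.68 pos [0.5956 0.081  0.2224] heading -42.54 tilt [-9.e-04 -1.e+00  1.e-04] w 0.0873 F [-0.29  0.92  0.86]
shift tool mm [ 0.9  2.4 -3.3]
```

```bash
python3 - <<'E'
from h import *
for i in range(3):
    s=readout.read_state();print(s["time"],s["ee_pos"].round(4),s["joint_vel"].round(3));vision.camera('wrist')
E
```

```text
3.6833 [0.5956 0.081  0.2224] [-0.008 -0.006 -0.     0.003 -0.    -0.001 -0.008]
3.7333 [0.5956 0.0812 0.2225] [-0.004 -0.003  0.003  0.     0.    -0.001 -0.005]
3.7833 [0.5956 0.0811 0.2225] [-0.002  0.001  0.005  0.001 -0.    -0.    -0.004]
```

Emit:
{"op": "arm_command", "data": {
  "targets": [
    [[0.0005,0.02,0,0,0,0],[0,0.025,0,0,0,0],[0,0.025,0,0,0,0],[0,0.02,0,0,0,0],[0,0.01,0,0,0,0],[0,0,0,0,0,0],[0,0,0,0,0,0]]
  ],
  "hand": 0.32
}}

```text
time: 4.42
ee_pos: [0.5965, 0.0798, 0.1231]
eef_rot: [-0.659, 0.257, -0.257, 0.659]
ft_force: [-0.2, -0.2, 1.1]
width: 0.0483
```

```bash
python3 -c "
from h import *
s=readout.read_state();c=vision.camera('wrist');cv2.imwrite('pics/w2.png',c['pixels'])
go(.5963,.0815,.065,-42.7)
"
```

```text
t 4.47 pos [0.597  0.0797 0.1238] heading -42.7 tilt [ 7.0e-04 -1.0e+00  1.4e-03] w 0.0444 F [-0.02  0.11  0.19]
shift tool mm [-1.8 58.8  0.7] ('turn y deg', np.float64(-0.0))
```

View pics/w2.png

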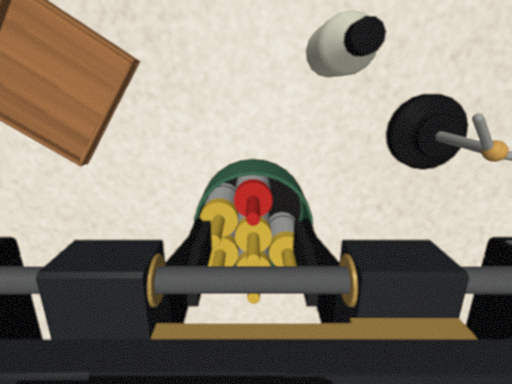

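Emit:
{"op": "arm_command", "data": {
  "targets": [
    [[-0.0015,0,0.0005,0,0,0],[0,0,0,0,0,0],[0,0,0,0,0,0],[0,0,0,0,0,0]]
  ]
}}

```text
time: 4.8
ee_pos: [0.5959, 0.0809, 0.1231]
eef_rot: [-0.658, 0.257, -0.258, 0.659]
ft_force: [0.4, 0.0, -0.6]
width: 0.0287
```

```bash
python3 -c "
from h import *
s=readout.read_state();c=vision.camera('wrist');cv2.imwrite('pics/w3.png',c['pixels'][130:310,150:360].repeat(3,0).repeat(3,1))
go(.5963,.0815,.065,-42.7)
print((proj(c,[[.595,.080,.096],[.595,.08,.06]],s)-[150,130])*3)
"
```

```text
t 4.85 pos [0.5958 0.0809 0.123 ] heading -42.72 tilt [ 2.e-04 -1.e+00  7.e-04] w 0.0283 F [ 0.36 -0.09  0.83]
shift tool mm [-0.1 58.   0.7] ('turn y deg', np.float64(-0.02))
[[308.96859449 262.40051189]
 [308.58842931 205.89687978]]
```

View pics/w3.png

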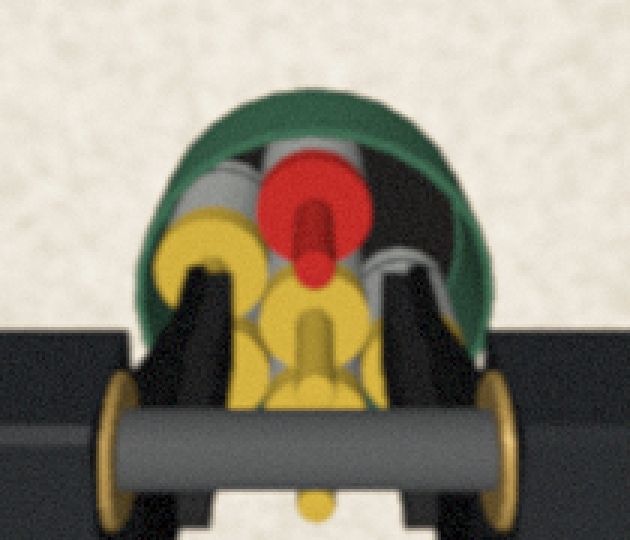

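Emit:
{"op": "arm_command", "data": {
  "targets": [
    [[0.001,0.01,0,0,0,0],[0,0.012,0,0,0,0],[0,0.012,0,0,0,0],[0,0.012,0,0,0,0],[0,0.012,0,0,0,0],[0,0,0,0,0,0],[0,0,0,0,0,0],[0,0,0,0,0,0]]
  ]
}}

```text
time: 5.52
ee_pos: [0.5965, 0.08, 0.0647]
eef_rot: [-0.658, 0.258, -0.258, 0.659]
ft_force: [0.7, -0.2, 0.7]
width: 0.028
```

```bash
python3 -c "
from h import *
s=readout.read_state();c=vision.camera('wrist');cv2.imwrite('pics/w4.png',c['pixels'][130:310,150:360].repeat(3,0).repeat(3,1))
go(.5963,.0815,.065,-42.7)
"
```

```text
t 5.57 pos [0.5967 0.0801 0.065 ] heading -42.73 tilt [ 2.e-04 -1.e+00  5.e-04] w 0.0281 F [-0.41 -0.35  0.72]
shift tool mm [-1.2 -0.   0.8] ('turn y deg', np.float64(-0.03))
```

View pics/w4.png

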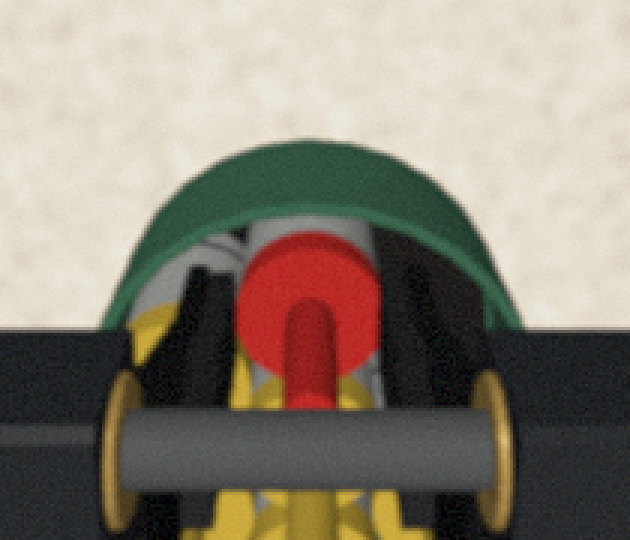

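Emit:
{"op": "arm_command", "data": {
  "targets": [
    [[0,0,0,0,0,0],[0,0,0,0,0,0],[0,0,0,0,0,0],[0,0,0,0,0,0],[0,0,0,0,0,0],[0,0,0,0,0,0]]
  ],
  "hand": 0,
  "grip_force": 25
}}

```text
time: 6.07
ee_pos: [0.5965, 0.0802, 0.0647]
eef_rot: [-0.658, 0.257, -0.258, 0.659]
ft_force: [1.1, 0.8, 1.1]
width: 0.0093
```

Emit:
{"op": "arm_command", "data": {
  "targets": [
    [[0,-0.005,0,0,0,0],[0,-0.01,0,0,0,0],[0,-0.015,0,0,0,0],[0,-0.015,0,0,0,0],[0,-0.02,0,0,0,0],[0,-0.02,0,0,0,0],[0,-0.02,0,0,0,0],[0,-0.01,0,0,0,0],[0,0,0,0,0,0]]
  ]
}}

```text
time: 6.82
ee_pos: [0.5977, 0.0801, 0.1824]
eef_rot: [-0.658, 0.256, -0.259, 0.659]
ft_force: [0.9, -0.5, -0.9]
width: 0.0091
```

```bash
python3 -c "
from h import *
s=readout.read_state();c=vision.camera('wrist');cv2.imwrite('pics/w5.png',c['pixels'])
go(.527,.262,.18)
"
```

```text
t 6.87 pos [0.5969 0.0802 0.1805] heading -42.72 tilt [ 8.0e-04 -1.0e+00  1.9e-03] w 0.0095 F [-0.39  0.25 -1.99]
shift tool mm [-174.7    0.5   86.2]
```

View pics/w5.png

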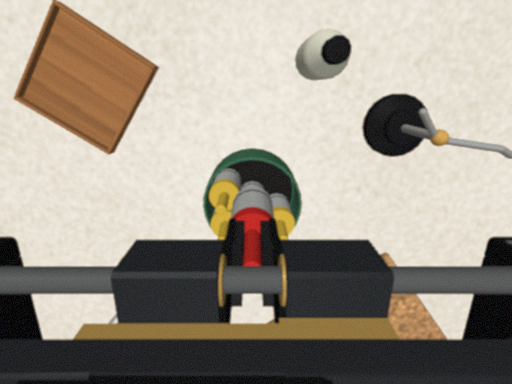

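```bash
python3 -c "
from h import *
s=readout.read_state();c=vision.camera('wrist')
P=np.array([onz(c,p,.014,s) for p in [(56,2),(158,67),(110,153),(15,97)]]);print(P.round(3),P.mean(0))
go(.528,.262,.18)
"
```

```text
[[0.568 0.325 0.014]
 [0.596 0.22  0.014]
 [0.491 0.196 0.014]
 [0.465 0.301 0.014]] [0.5296356  0.26058548 0.014     ]
t 6.92 pos [0.5962 0.0802 0.1792] heading -42.72 tilt [-3.e-04 -1.e+00  1.e-04] w 0.0088 F [-0.42  0.58 -1.62]
shift tool mm [-173.5   -0.7   87.3]
```

Emit:
{"op": "arm_command", "data": {
  "targets": [
    [[-0.01,0,0.005,0,0,0],[-0.02,0,0.01,0,0,0],[-0.024,0,0.012,0,0,0],[-0.024,0,0.012,0,0,0],[-0.024,0,0.012,0,0,0],[-0.024,0,0.012,0,0,0],[-0.024,0,0.012,0,0,0],[-0.016,0,0.008,0,0,0],[-0.008,0,0.004,0,0,0],[0,0,0,0,0,0],[0,0,0,0,0,0]]
  ]
}}

```text
time: 7.83
ee_pos: [0.5274, 0.2615, 0.1789]
eef_rot: [0.659, -0.258, 0.257, -0.658]
ft_force: [0.0, -0.2, -1.1]
width: 0.0091
```

```bash
python3 -c "
from h import *
go(.528,.262,.064)
"
```

```text
t 7.83 pos [0.5274 0.2615 0.1789] heading -42.71 tilt [ 3.0e-04 -1.0e+00 -1.2e-03] w 0.0091 F [ 0.   -0.19 -1.07]
shift tool mm [1.000e-01 1.149e+02 9.000e-01]
```

Emit:
{"op": "arm_command", "data": {
  "targets": [
    [[0,0.01,0,0,0,0],[0,0.018,0,0,0,0],[0,0.02,0,0,0,0],[0,0.02,0,0,0,0],[0,0.018,0,0,0,0],[0,0.012,0,0,0,0],[0,0.008,0,0,0,0],[0,0.004,0,0,0,0],[0,0.002,0,0,0,0],[0,0,0,0,0,0],[0,0,0,0,0,0]]
  ]
}}

```text
time: 8.75
ee_pos: [0.5281, 0.2622, 0.0683]
eef_rot: [-0.658, 0.257, -0.258, 0.659]
ft_force: [-0.8, -0.3, -1.2]
width: 0.0094
```

```bash
python3 -c "
from h import *
go(.528,.262,.064)
"
```

```text
t 8.75 pos [0.5281 0.2622 0.0683] heading -42.73 tilt [ 3.0e-04 -1.0e+00  1.3e-03] w 0.0094 F [-0.81 -0.3  -1.22]
shift tool mm [ 0.1  4.3 -0.3]
```

Emit:
{"op": "arm_command", "data": {
  "targets": [
    [[0,0.001,0,0,0,0],[0,0.001,0,0,0,0],[0,0.001,0,0,0,0],[0,0.0005,0,0,0,0],[0,0,0,0,0,0],[0,0,0,0,0,0]]
  ]
}}

```text
time: 9.25
ee_pos: [0.5276, 0.2621, 0.0641]
eef_rot: [-0.659, 0.258, -0.258, 0.659]
ft_force: [-0.3, -0.3, -1.1]
width: 0.0093
```

```bash
python3 -c "
from h import *
go(.528,.262,.064)
"
```

```text
t 9.25 pos [0.5276 0.2621 0.0641] heading -42.72 tilt [-1.e-04 -1.e+00  1.e-04] w 0.0093 F [-0.35 -0.3  -1.14]
shift tool mm [0.4 0.1 0.2]
```

Emit:
{"op": "arm_command", "data": {
  "targets": [
    [[0,0.0007,0,0,0,0],[0,0,0,0,0,0],[0,0,0,0,0,0]]
  ]
}}

```text
time: 9.5
ee_pos: [0.5278, 0.2622, 0.0637]
eef_rot: [-0.658, 0.257, -0.258, 0.659]
ft_force: [-0.0, -0.1, 2.8]
width: 0.0089
```

Emit:
{"op": "arm_command", "data": {
  "targets": [
    [[0,0.0006,0,0,0,0],[0,0,0,0,0,0],[0,0,0,0,0,0]]
  ]
}}

```text
time: 9.75
ee_pos: [0.5281, 0.2623, 0.0636]
eef_rot: [-0.658, 0.257, -0.258, 0.659]
ft_force: [-2.2, -1.5, 7.7]
width: 0.0089
```

Contact is confirmed: the force is upward, about 8 N. Next I'll open slowly, then rise.

Emit:
{"op": "arm_command", "data": {
  "targets": [
    [[0,-0.0008,0,0,0,0],[0,0,0,0,0,0],[0,0,0,0,0,0],[0,0,0,0,0,0],[0,0,0,0,0,0]]
  ],
  "hand": 0.4
}}

```text
time: 10.17
ee_pos: [0.5274, 0.2621, 0.0633]
eef_rot: [0.659, -0.258, 0.257, -0.658]
ft_force: [-0.3, 0.3, 0.1]
width: 0.0319
```

Emit:
{"op": "arm_command", "data": {
  "targets": [
    [[0,-0.005,0,0,0,0],[0,-0.015,0,0,0,0],[0,-0.025,0,0,0,0],[0,-0.03,0,0,0,0],[0,-0.03,0,0,0,0],[0,-0.03,0,0,0,0],[0,-0.02,0,0,0,0]]
  ]
}}

```text
time: 10.75
ee_pos: [0.5283, 0.2621, 0.222]
eef_rot: [-0.658, 0.257, -0.258, 0.659]
ft_force: [0.4, 0.1, 0.6]
width: 0.0346
```

```bash
python3 -c "
from h import *
s=readout.read_state();
for n in ['wrist','top']:
    c=vision.camera(n);cv2.imwrite('pics/'+n+'6.png',c['pixels'])
go(.551,-.205,.215,-20)
"
```

```text
t 10.85 pos [0.5293 0.2627 0.2228] heading -42.74 tilt [ 0.0011 -1.      0.0063] w 0.0349 F [ 1.19 -0.28  0.09]
shift tool mm [ 333.4    6.1 -328.8] ('turn y deg', np.float64(-22.74))
```

View pics/wrist6.png

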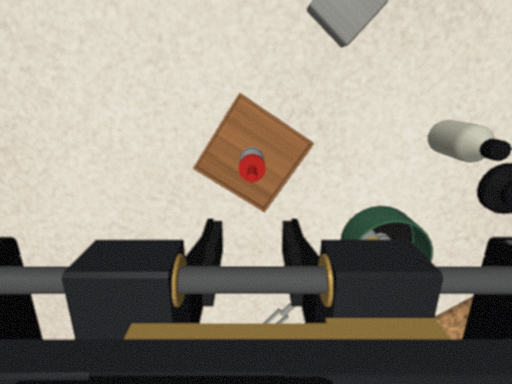

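View pics/top6.png

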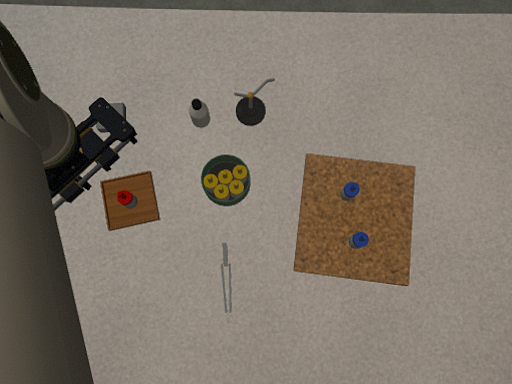

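Emit:
{"op": "arm_command", "data": {
  "targets": [
    [[0.012,0,-0.012,0,0,0],[0.026,0,-0.0255,0,0,0],[0.026,0,-0.0255,0,0,0],[0.026,0,-0.0255,0,0,0],[0.026,0,-0.0255,0,0,0],[0.026,0,-0.0255,0,0,0],[0.026,0,-0.0255,0,0,0],[0.026,0,-0.0255,0,0,0],[0.026,0,-0.0255,0,0,0],[0.026,0,-0.0255,0,0,0],[0.026,0,-0.0255,0,0,0],[0.026,0,-0.0255,0,0,0]]
  ],
  "hand": 0.5
}}

```text
time: 11.85
ee_pos: [0.547, -0.1571, 0.2178]
eef_rot: [-0.658, 0.258, -0.257, 0.659]
ft_force: [0.6, -0.1, -0.8]
width: 0.0438
```

Emit:
{"op": "arm_command", "data": {
  "targets": [
    [[0.022,0,-0.022,0,0,0],[0.014,0,-0.014,0,0,0],[0,0,0,0,0,0],[0,0,0,0,0,0],[0,0,0,0,0,0]]
  ]
}}

```text
time: 12.27
ee_pos: [0.5497, -0.2052, 0.2178]
eef_rot: [-0.658, 0.258, -0.257, 0.659]
ft_force: [0.6, 0.2, 0.6]
width: 0.0436
```

```bash
python3 -c "
from h import *
c=vision.camera('wrist');s=readout.read_state();c=vision.camera('wrist');cv2.imwrite('pics/w7.png',c['pixels'])
go(.551,-.205,.215,-42.7)
print(proj(c,[[.5495,-.205,.067],[.5495,-.205,.103],[.4476,-.2208,.067]],s))
"
```

```text
t 12.37 pos [ 0.5501 -0.2044  0.2181] heading -42.62 tilt [-9.e-04 -1.e+00  3.e-04] w 0.0433 F [ 0.71 -0.08 -0.47]
shift tool mm [1.  3.1 0.1] ('turn y deg', np.float64(0.08))
[[252.81324576 168.5168611 ]
 [252.84284698 178.44625666]
 [196.85270471 236.35119311]]
```

View pics/w7.png

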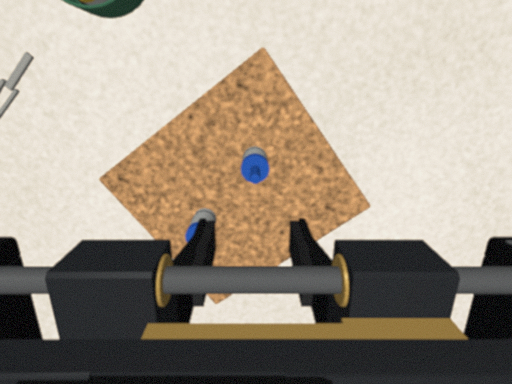

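```bash
cat >> h.py <<'E'
def disc(c,s,z,lo,hi,box,fold=False):
    "disc centre at height z from colour mask: x mid, top edge + half width"
    H,S,V=cv2.split(cv2.cvtColor(c["pixels"],cv2.COLOR_BGR2HSV))
    m=((H>=lo)&(H<=hi)&(S>130)).astype(np.uint8); x0,y0,x1,y1=box; k=np.zeros_like(m);k[y0:y1,x0:x1]=m[y0:y1,x0:x1]
    n,l,st,ce=cv2.connectedComponentsWithStats(k); i=1+np.argmax(st[1:,4]); x,y,w,h=st[i,:4]
    uv=(x+(w-1)/2,y+(w-1)/2); X=onz(c,uv,z,s); print("disc uv",uv,"wh",w,h,X.round(4)); return X
E
python3 -c "
from h import *
c=vision.camera('wrist');s=readout.read_state();
X=disc(c,s,.067,105,130,(225,130,300,220))
go(X[0],X[1],.072,-42.7)
"
```

```text
disc uv (np.float64(254.5), np.float64(166.5)) wh 26 29 [ 0.5526 -0.2045  0.067 ]
t 12.42 pos [ 0.5502 -0.2045  0.2183] heading -42.61 tilt [-7.e-04 -1.e+00  4.e-04] w 0.0434 F [-0.31 -0.25  1.06]
shift tool mm [  1.9 146.3   1.6] ('turn y deg', np.float64(0.09))
```

Emit:
{"op": "arm_command", "data": {
  "targets": [
    [[0.0018,0.01,0.001,0,0,0],[0,0.02,0,0,0,0],[0,0.022,0,0,0,0],[0,0.022,0,0,0,0],[0,0.02,0,0,0,0],[0,0.012,0,0,0,0],[0,0.006,0,0,0,0],[0,0,0,0,0,0],[0,0,0,0,0,0]]
  ],
  "hand": 0.35
}}

```text
time: 13.17
ee_pos: [0.5524, -0.2064, 0.107]
eef_rot: [-0.659, 0.257, -0.258, 0.659]
ft_force: [0.1, -0.8, -0.6]
width: 0.0304
```

```bash
python3 -c "
from h import *
s=readout.read_state();c=vision.camera('wrist');cv2.imwrite('pics/w8.png',c['pixels'][130:310,150:360].repeat(3,0).repeat(3,1))
X=disc(c,s,.067,105,130,(200,130,310,275))
go(X[0],X[1],.072,-42.7)
"
```

```text
disc uv (np.float64(251.5), np.float64(206.5)) wh 40 53 [ 0.5526 -0.2046  0.067 ]
t 13.22 pos [ 0.5527 -0.2065  0.1075] heading -42.72 tilt [ 1.1e-03 -1.0e+00  7.0e-04] w 0.0302 F [-0.45  0.77  0.5 ]
shift tool mm [-1.4 35.5  1.3] ('turn y deg', np.float64(-0.02))
```

View pics/w8.png

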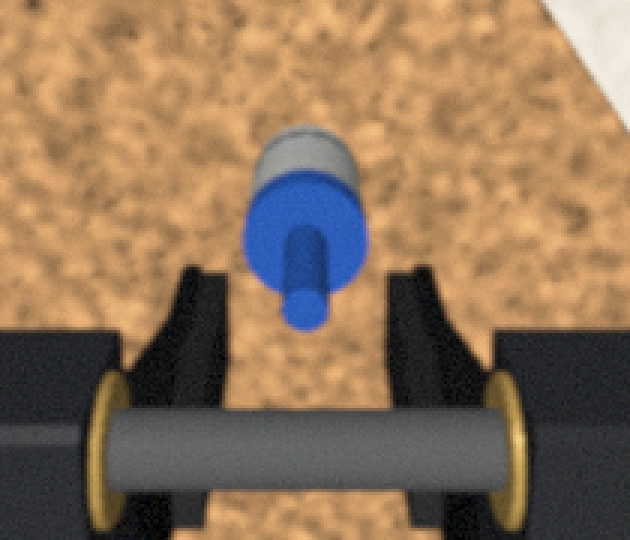

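Emit:
{"op": "arm_command", "data": {
  "targets": [
    [[-0.001,0.005,0.001,0,0,0],[0,0.012,0.001,0,0,0],[0,0.012,0.001,0,0,0],[0,0.006,0,0,0,0],[0,0,0,0,0,0],[0,0,0,0,0,0],[0,0,0,0,0,0]]
  ]
}}

```text
time: 13.8
ee_pos: [0.5535, -0.2037, 0.0717]
eef_rot: [0.659, -0.258, 0.258, -0.658]
ft_force: [0.4, -0.5, 0.6]
width: 0.0303
```

```bash
python3 -c "
from h import *
go(.5526,-.2045,.072,-42.7)
"
```

```text
t 13.8 pos [ 0.5535 -0.2037  0.0717] heading -42.73 tilt [ 2.e-04 -1.e+00 -1.e-04] w 0.0303 F [ 0.37 -0.53  0.57]
shift tool mm [-0.1 -0.3 -1.2] ('turn y deg', np.float64(-0.03))
```

Emit:
{"op": "arm_command", "data": {
  "targets": [
    [[0,0,0,0,0,0],[0,0,0,0,0,0],[0,0,0,0,0,0],[0,0,0,0,0,0],[0,0,0,0,0,0],[0,0,0,0,0,0]]
  ],
  "hand": 0
}}

```text
time: 14.3
ee_pos: [0.5535, -0.2035, 0.0716]
eef_rot: [-0.658, 0.257, -0.258, 0.659]
ft_force: [-0.2, -0.4, 0.9]
width: 0.0091
```

Emit:
{"op": "arm_command", "data": {
  "targets": [
    [[0,-0.005,0,0,0,0],[0,-0.01,0,0,0,0],[0,-0.02,0,0,0,0],[0,-0.025,0,0,0,0],[0,-0.025,0,0,0,0],[0,-0.02,0,0,0,0],[0,-0.01,0,0,0,0],[0,0,0,0,0,0],[0,0,0,0,0,0]]
  ]
}}

```text
time: 15.05
ee_pos: [0.5534, -0.2033, 0.1864]
eef_rot: [-0.658, 0.257, -0.258, 0.659]
ft_force: [-0.2, -1.0, -1.1]
width: 0.0092
```

```bash
python3 -c "
from h import *
s=readout.read_state();c=vision.camera('wrist');cv2.imwrite('pics/w9.png',c['pixels'])
t=vision.camera('top');cv2.imwrite('pics/t9.png',t['pixels'][140:220,190:270].repeat(7,0).repeat(7,1))
go(.606,.052,.185,-42.7)
"
```

```text
t 15.15 pos [ 0.5527 -0.2031  0.1852] heading -42.72 tilt [-1.7e-03 -1.0e+00 -9.0e-04] w 0.0094 F [ 0.26 -0.2  -1.49]
shift tool mm [-1.339e+02  2.000e-01  2.236e+02] ('turn y deg', np.float64(-0.02))
```

View pics/w9.png

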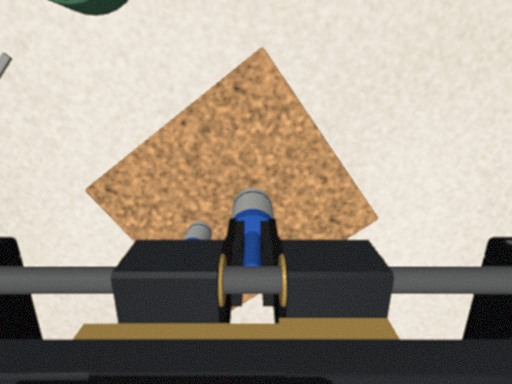

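View pics/t9.png

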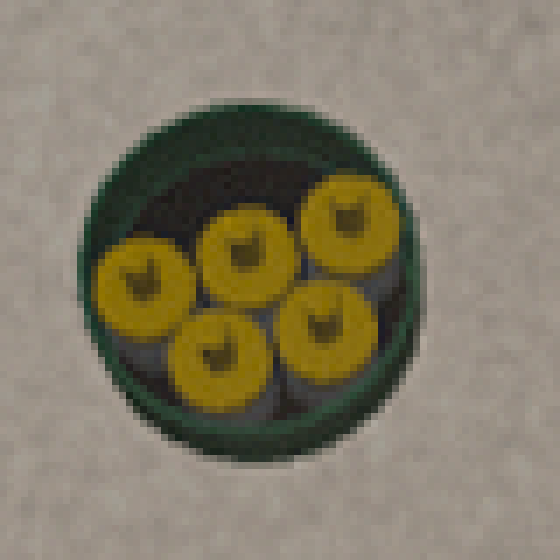

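Emit:
{"op": "arm_command", "data": {
  "targets": [
    [[-0.008,0,0.013,0,0,0],[-0.013,0,0.022,0,0,0],[-0.015,0,0.025,0,0,0],[-0.015,0,0.025,0,0,0],[-0.015,0,0.025,0,0,0],[-0.015,0,0.025,0,0,0],[-0.015,0,0.025,0,0,0],[-0.015,0,0.025,0,0,0],[-0.012,0,0.02,0,0,0],[-0.008,0,0.013,0,0,0],[-0.003,0,0.0055,0,0,0],[0,0,0,0,0,0]]
  ]
}}

```text
time: 16.15
ee_pos: [0.6064, 0.0526, 0.1856]
eef_rot: [0.659, -0.257, 0.257, -0.658]
ft_force: [-0.6, -0.2, -1.2]
width: 0.009
```

Emit:
{"op": "arm_command", "data": {
  "targets": [
    [[0,0,0,0,0,0],[0,0,0,0,0,0],[0,0,0,0,0,0]]
  ]
}}

```text
time: 16.4
ee_pos: [0.6064, 0.0497, 0.1867]
eef_rot: [0.658, -0.258, 0.258, -0.658]
ft_force: [0.3, -1.2, -0.6]
width: 0.0089
```

```bash
python3 -c "
from h import *
s=readout.read_state();c=vision.camera('wrist');cv2.imwrite('pics/w10.png',c['pixels'][110:290,150:360].repeat(3,0).repeat(3,1))
go(.6062,.0519,.120,-42.7)
"
```

```text
t 16.45 pos [0.6065 0.05   0.1867] heading -42.85 tilt [ 2.e-04 -1.e+00  0.e+00] w 0.0091 F [-0.39  0.59 -1.8 ]
shift tool mm [-1.5 66.7  1.2] ('turn y deg', np.float64(-0.15))
```

View pics/w10.png

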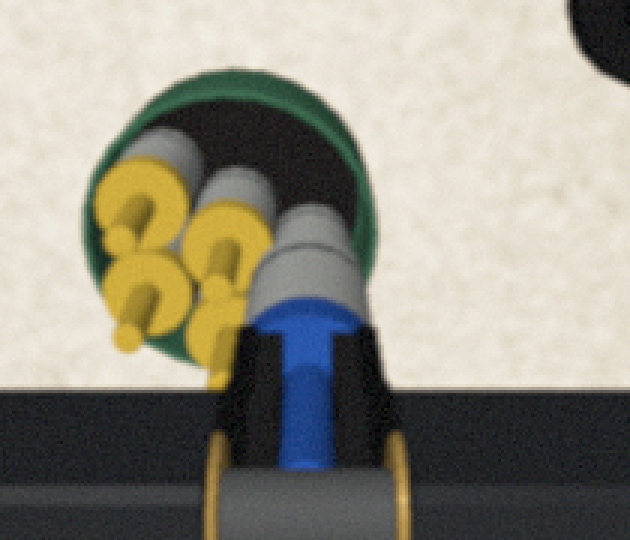

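Emit:
{"op": "arm_command", "data": {
  "targets": [
    [[-0.0015,0.01,0.0012,0,0,0],[0,0.015,0,0,0,0],[0,0.015,0,0,0,0],[0,0.01,0,0,0,0],[0,0.005,0,0,0,0],[0,0,0,0,0,0],[0,0,0,0,0,0],[0,0,0,0,0,0]]
  ]
}}

```text
time: 17.12
ee_pos: [0.6068, 0.0535, 0.1323]
eef_rot: [-0.658, 0.257, -0.258, 0.659]
ft_force: [-0.5, -0.6, -1.5]
width: 0.0089
```

```bash
python3 -c "
from h import *
s=readout.read_state();c=vision.camera('wrist');cv2.imwrite('pics/w11.png',c['pixels'][110:290,150:360].repeat(3,0).repeat(3,1))
t=vision.camera('scene');cv2.imwrite('pics/s11.png',t['pixels'][140:230,230:320].repeat(6,0).repeat(6,1))
go(.6062,.0519,.120,-42.7)
"
```

```text
t 17.22 pos [0.6067 0.0536 0.1323] heading -42.73 tilt [ 6.0e-04 -1.0e+00  1.1e-03] w 0.009 F [-0.09 -0.73 -0.56]
shift tool mm [ 0.7 12.3 -1.6] ('turn y deg', np.float64(-0.03))
```

View pics/w11.png

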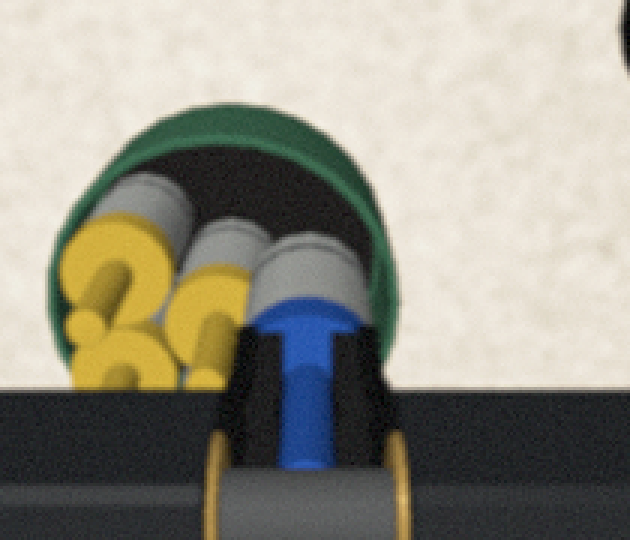

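View pics/s11.png

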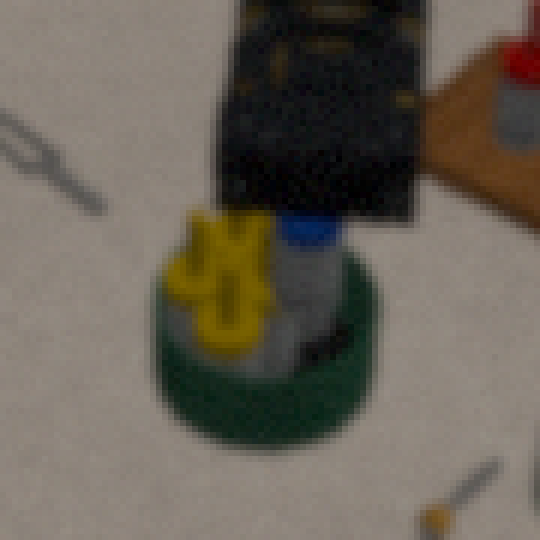

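Emit:
{"op": "arm_command", "data": {
  "targets": [
    [[0.0005,0.004,-0.0012,0,0,0],[0,0.005,0,0,0,0],[0,0.005,0,0,0,0],[0,0.005,0,0,0,0],[0,0.003,0,0,0,0],[0,0,0,0,0,0],[0,0,0,0,0,0]]
  ]
}}

```text
time: 17.8
ee_pos: [0.6057, 0.0523, 0.1093]
eef_rot: [0.659, -0.258, 0.257, -0.658]
ft_force: [-0.5, -0.6, -1.0]
width: 0.0085
```

```bash
python3 -c "
from h import *
s=readout.read_state();c=vision.camera('wrist');cv2.imwrite('pics/w12.png',c['pixels'][110:290,150:360].repeat(3,0).repeat(3,1))
go(.6062,.0519,.065,-42.7)
"
```

```text
t 17.85 pos [0.6059 0.0523 0.1095] heading -42.73 tilt [ 0. -1. -0.] w 0.0092 F [-0.08 -0.69 -1.54]
shift tool mm [ 0.5 44.5 -0.1] ('turn y deg', np.float64(-0.03))
```

View pics/w12.png

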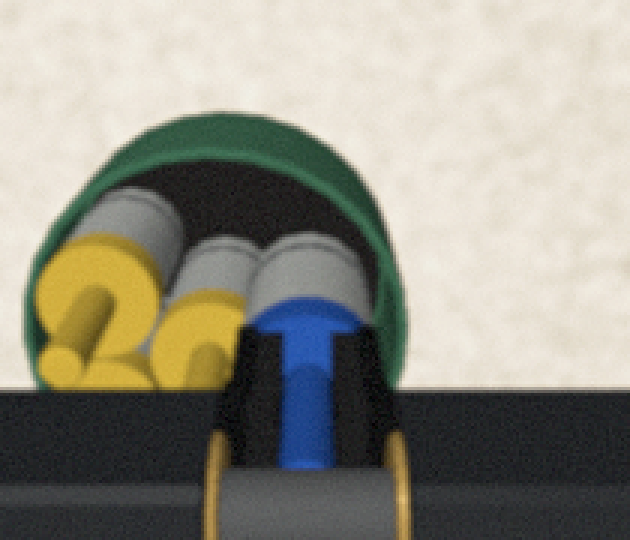

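No contact so far, and the tube bottom is at about 49 mm, so I'll lower it into the slot.

Emit:
{"op": "arm_command", "data": {
  "targets": [
    [[0,0.004,0,0,0,0],[0,0.005,0,0,0,0],[0,0.005,0,0,0,0],[0,0.005,0,0,0,0],[0,0.003,0,0,0,0],[0,0,0,0,0,0]]
  ]
}}

```text
time: 18.35
ee_pos: [0.6054, 0.0523, 0.0866]
eef_rot: [0.659, -0.258, 0.257, -0.658]
ft_force: [0.5, -0.3, -0.7]
width: 0.0091
```

Emit:
{"op": "arm_command", "data": {
  "targets": [
    [[0,0.005,0,0,0,0],[0,0.005,0,0,0,0],[0,0.004,0,0,0,0],[0,0.003,0,0,0,0],[0,0,0,0,0,0],[0,0,0,0,0,0]]
  ]
}}

```text
time: 18.85
ee_pos: [0.6057, 0.0523, 0.0703]
eef_rot: [0.659, -0.258, 0.257, -0.658]
ft_force: [0.3, -0.1, 0.0]
width: 0.0091
```

```bash
python3 -c "
from h import *
go(.6062,.0519,.065,-42.7)
"
```

```text
t 18.85 pos [0.6057 0.0523 0.0703] heading -42.72 tilt [-2.e-04 -1.e+00 -3.e-04] w 0.0091 F [ 0.27 -0.1   0.03]
shift tool mm [0.6 5.3 0. ] ('turn y deg', np.float64(-0.02))
```

Emit:
{"op": "arm_command", "data": {
  "targets": [
    [[0,0.0015,0,0,0,0],[0,0.0015,0,0,0,0],[0,0.001,0,0,0,0],[0,0,0,0,0,0],[0,0,0,0,0,0],[0,0,0,0,0,0]]
  ]
}}

```text
time: 19.35
ee_pos: [0.6058, 0.0524, 0.0666]
eef_rot: [-0.658, 0.258, -0.258, 0.659]
ft_force: [0.2, -0.5, -0.1]
width: 0.009
```

Emit:
{"op": "arm_command", "data": {
  "targets": [
    [[0,0.0007,0,0,0,0],[0,0,0,0,0,0],[0,0,0,0,0,0]]
  ]
}}

```text
time: 19.6
ee_pos: [0.6058, 0.0524, 0.0658]
eef_rot: [-0.659, 0.258, -0.258, 0.659]
ft_force: [0.2, -0.8, -0.3]
width: 0.0089
```

Emit:
{"op": "arm_command", "data": {
  "targets": [
    [[0,0.0007,0,0,0,0],[0,0,0,0,0,0],[0,0,0,0,0,0]]
  ]
}}

```text
time: 19.85
ee_pos: [0.6058, 0.0523, 0.0651]
eef_rot: [-0.659, 0.258, -0.258, 0.659]
ft_force: [0.7, -0.1, -1.2]
width: 0.0096
```

Emit:
{"op": "arm_command", "data": {
  "targets": [
    [[0,0.0007,0,0,0,0],[0,0,0,0,0,0],[0,0,0,0,0,0]]
  ]
}}

```text
time: 20.1
ee_pos: [0.606, 0.0523, 0.0646]
eef_rot: [-0.658, 0.257, -0.258, 0.659]
ft_force: [0.1, -0.5, 1.8]
width: 0.009
```

Emit:
{"op": "arm_command", "data": {
  "targets": [
    [[0,0,0,0,0,0],[0,0,0,0,0,0],[0,0,0,0,0,0],[0,0,0,0,0,0],[0,0,0,0,0,0]]
  ],
  "hand": 0.28
}}

```text
time: 20.52
ee_pos: [0.6058, 0.0524, 0.0644]
eef_rot: [-0.659, 0.258, -0.258, 0.659]
ft_force: [-0.1, -0.2, 1.4]
width: 0.0238
```

Emit:
{"op": "arm_command", "data": {
  "targets": [
    [[0,-0.005,0,0,0,0],[0,-0.012,0,0,0,0],[0,-0.02,0,0,0,0],[0,-0.03,0,0,0,0],[0,-0.035,0,0,0,0],[0,-0.03,0,0,0,0],[0,-0.025,0,0,0,0]]
  ]
}}

```text
time: 21.1
ee_pos: [0.6063, 0.0519, 0.2253]
eef_rot: [-0.658, 0.257, -0.259, 0.659]
ft_force: [0.9, 0.7, -0.6]
width: 0.0245
```

```bash
python3 -c "
from h import *
vision.camera('wrist')
s=readout.read_state();c=vision.camera('wrist');cv2.imwrite('pics/w13.png',c['pixels'])
go(.449,-.221,.2,-42.7)
"
```

```text
t 21.2 pos [0.608  0.0519 0.2272] heading -42.76 tilt [ 0.0042 -1.      0.0067] w 0.0245 F [ 0.29 -0.01 -0.06]
shift tool mm [  68.4   25.4 -308.5] ('turn y deg', np.float64(-0.06))
```

View pics/w13.png

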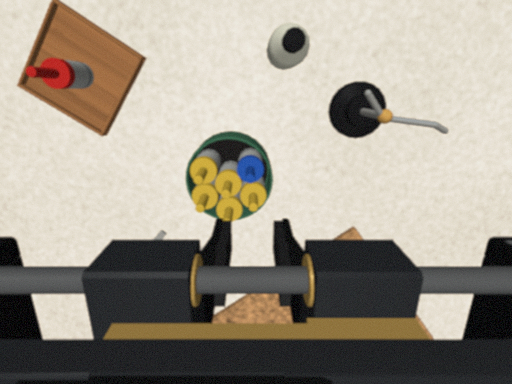

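Emit:
{"op": "arm_command", "data": {
  "targets": [
    [[0.003,0,-0.014,0,0,0],[0.0065,0,-0.03,0,0,0],[0.0065,0,-0.03,0,0,0],[0.0065,0,-0.03,0,0,0],[0.0065,0,-0.03,0,0,0],[0.0065,0,-0.03,0,0,0],[0.0065,0,-0.03,0,0,0],[0.0065,0,-0.03,0,0,0],[0.0065,0,-0.03,0,0,0],[0.0065,0,-0.03,0,0,0],[0.0055,0,-0.025,0,0,0],[0.001,0,0,0,0,0]]
  ],
  "hand": 0.4
}}

```text
time: 22.2
ee_pos: [0.4416, -0.2261, 0.2207]
eef_rot: [-0.657, 0.261, -0.26, 0.658]
ft_force: [0.1, 0.3, -0.0]
width: 0.0347
```

Emit:
{"op": "arm_command", "data": {
  "targets": [
    [[0,0,0,0,0,0],[0,0,0,0,0,0],[0,0,0,0,0,0]]
  ]
}}

```text
time: 22.45
ee_pos: [0.4462, -0.2198, 0.2209]
eef_rot: [-0.659, 0.257, -0.257, 0.659]
ft_force: [0.1, 0.7, -1.1]
width: 0.0348
```

```bash
python3 -c "
from h import *
vision.camera('wrist')
s=readout.read_state();c=vision.camera('wrist');cv2.imwrite('pics/w14.png',c['pixels'])
X=disc(c,s,.067,105,130,(200,120,310,220))
go(X[0],X[1],.072,-42.7)
"
```

```text
disc uv (np.float64(256.0), np.float64(166.0)) wh 27 28 [ 0.4497 -0.2211  0.067 ]
t 22.55 pos [ 0.4464 -0.2199  0.2211] heading -42.62 tilt [-5.e-04 -1.e+00 -4.e-04] w 0.0348 F [ 0.32 -0.3   0.56]
shift tool mm [  3.3 149.1   1.4] ('turn y deg', np.float64(0.08))
```

View pics/w14.png

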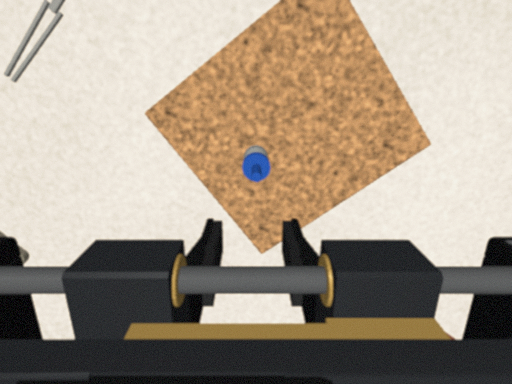

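Blue2's disc is at (256, 166), which casts to (0.450, -0.221) on the expected plane. Going down to it.

Emit:
{"op": "arm_command", "data": {
  "targets": [
    [[0.003,0.01,0.001,0,0,0],[0,0.02,0,0,0,0],[0,0.022,0,0,0,0],[0,0.022,0,0,0,0],[0,0.02,0,0,0,0],[0,0.012,0,0,0,0],[0,0.008,0,0,0,0],[0,0,0,0,0,0],[0,0,0,0,0,0]]
  ]
}}

```text
time: 23.3
ee_pos: [0.4492, -0.2223, 0.1076]
eef_rot: [0.659, -0.258, 0.258, -0.658]
ft_force: [0.5, 0.7, 0.5]
width: 0.0348
```

```bash
python3 -c "
from h import *
s=readout.read_state();c=vision.camera('wrist');cv2.imwrite('pics/w15.png',c['pixels'][130:310,150:360].repeat(3,0).repeat(3,1))
X=disc(c,s,.067,105,130,(200,130,310,275))
go(X[0],X[1],.072,-42.7)
"
```

```text
disc uv (np.float64(252.5), np.float64(205.5)) wh 40 52 [ 0.4502 -0.2206  0.067 ]
t 23.35 pos [ 0.4495 -0.2224  0.1081] heading -42.72 tilt [ 9.e-04 -1.e+00  3.e-04] w 0.0351 F [-0.46 -0.17  0.02]
shift tool mm [-0.7 36.1  1.7] ('turn y deg', np.float64(-0.02))
```

View pics/w15.png

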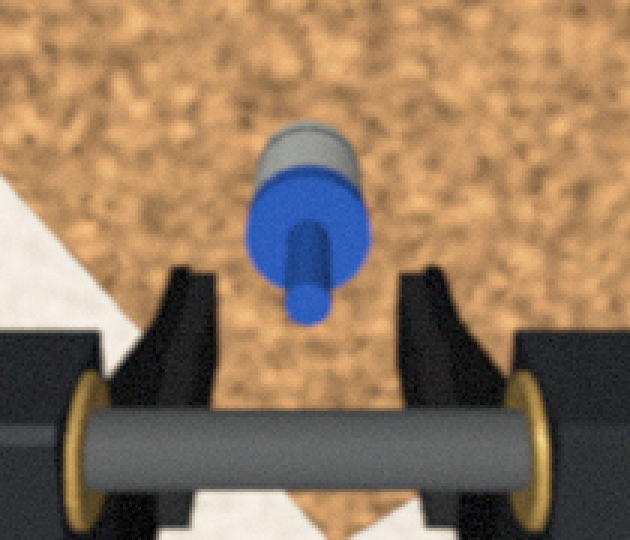

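Emit:
{"op": "arm_command", "data": {
  "targets": [
    [[0,0.005,0.0012,0,0,0],[0,0.012,0.001,0,0,0],[0,0.012,0.001,0,0,0],[0,0.006,0,0,0,0],[0,0,0,0,0,0],[0,0,0,0,0,0],[0,0,0,0,0,0]]
  ]
}}

```text
time: 23.93
ee_pos: [0.4512, -0.22, 0.0726]
eef_rot: [0.659, -0.258, 0.258, -0.658]
ft_force: [0.1, 0.2, -0.9]
width: 0.035
```

```bash
python3 -c "
from h import *
go(.4502,-.2206,.072,-42.7)
"
```

```text
t 23.93 pos [ 0.4512 -0.22    0.0726] heading -42.74 tilt [ 1.e-04 -1.e+00 -2.e-04] w 0.035 F [ 0.1   0.2  -0.86]
shift tool mm [-0.4  0.6 -1.1] ('turn y deg', np.float64(-0.04))
```

Emit:
{"op": "arm_command", "data": {
  "targets": [
    [[0,0,0,0,0,0],[0,0,0,0,0,0],[0,0,0,0,0,0],[0,0,0,0,0,0],[0,0,0,0,0,0],[0,0,0,0,0,0]]
  ],
  "hand": 0
}}

```text
time: 24.43
ee_pos: [0.4513, -0.2197, 0.0725]
eef_rot: [-0.658, 0.258, -0.258, 0.659]
ft_force: [0.3, -0.3, -0.3]
width: 0.0089
```

Emit:
{"op": "arm_command", "data": {
  "targets": [
    [[0,-0.005,0,0,0,0],[0,-0.01,0,0,0,0],[0,-0.02,0,0,0,0],[0,-0.025,0,0,0,0],[0,-0.025,0,0,0,0],[0,-0.02,0,0,0,0],[0,-0.015,0,0,0,0],[0,0,0,0,0,0],[0,0,0,0,0,0]]
  ]
}}

```text
time: 25.18
ee_pos: [0.4516, -0.2199, 0.1934]
eef_rot: [-0.658, 0.257, -0.258, 0.659]
ft_force: [-0.1, -0.2, -0.9]
width: 0.0093
```

```bash
python3 -c "
from h import *
s=readout.read_state();c=vision.camera('wrist');cv2.imwrite('pics/w16.png',c['pixels'][130:310,150:360].repeat(3,0).repeat(3,1))
t=vision.camera('top');cv2.imwrite('pics/t16.png',t['pixels'][140:220,190:270].repeat(7,0).repeat(7,1))
go(.596,.081,.195,-42.7)
# wrist picture w13 zoom
w=cv2.imread('pics/w13.png');cv2.imwrite('pics/w13z.png',cv2.resize(w[120:235,175:285],None,fx=6,fy=6,interpolation=cv2.INTER_CUBIC))
"
```

```text
t 25.28 pos [ 0.4508 -0.2196  0.1919] heading -42.72 tilt [-8.e-04 -1.e+00 -1.e-04] w 0.0088 F [-0.32 -0.01 -1.25]
shift tool mm [-97.3  -3.  319.3] ('turn y deg', np.float64(-0.02))
```

View pics/w16.png

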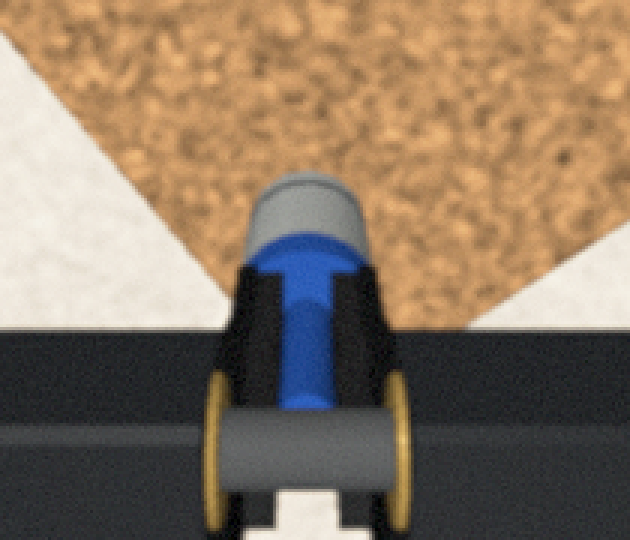

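View pics/t16.png

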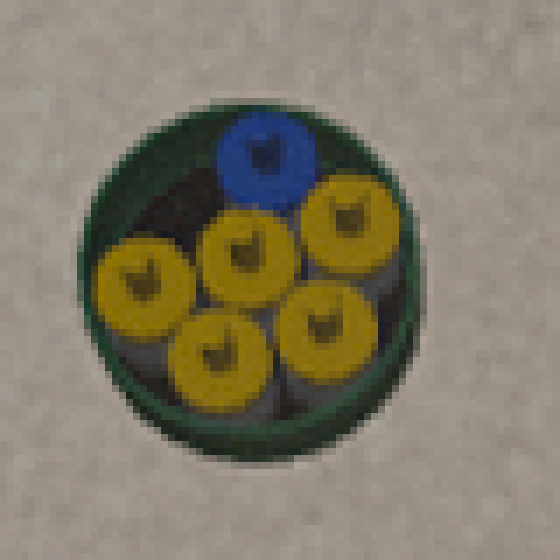

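View pics/w13z.png

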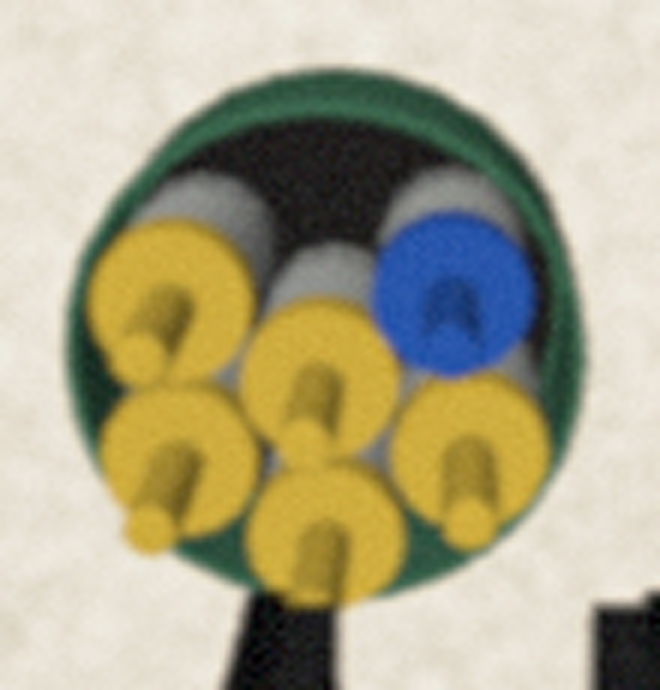

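Emit:
{"op": "arm_command", "data": {
  "targets": [
    [[-0.005,0,0.016,0,0,0],[-0.009,0,0.03,0,0,0],[-0.0095,0,0.032,0,0,0],[-0.0095,0,0.032,0,0,0],[-0.0095,0,0.032,0,0,0],[-0.0095,0,0.032,0,0,0],[-0.0095,0,0.032,0,0,0],[-0.0095,0,0.032,0,0,0],[-0.0095,0,0.032,0,0,0],[-0.009,0,0.026,0,0,0],[-0.005,0,0.016,0,0,0],[-0.003,0,0.008,0,0,0]]
  ]
}}

```text
time: 26.28
ee_pos: [0.5967, 0.0838, 0.1911]
eef_rot: [0.659, -0.257, 0.256, -0.658]
ft_force: [-0.6, -0.5, -0.8]
width: 0.0092
```

Emit:
{"op": "arm_command", "data": {
  "targets": [
    [[0,0,0,0,0,0],[0,0,0,0,0,0],[0,0,0,0,0,0],[0,0,0,0,0,0],[0,0,0,0,0,0]]
  ]
}}

```text
time: 26.7
ee_pos: [0.5965, 0.0801, 0.1928]
eef_rot: [-0.658, 0.258, -0.258, 0.658]
ft_force: [0.1, -0.1, -1.0]
width: 0.009
```

```bash
python3 -c "
from h import *
go(.5962,.0821,.130,-42.7)
"
```

```text
t 26.7 pos [0.5965 0.0801 0.1928] heading -42.83 tilt [-0.e+00 -1.e+00  5.e-04] w 0.009 F [ 0.14 -0.09 -1.  ]
shift tool mm [-1.6 62.8  1.2] ('turn y deg', np.float64(-0.13))
```

Emit:
{"op": "arm_command", "data": {
  "targets": [
    [[0,0.01,0,0,0,0],[0,0.015,0,0,0,0],[0,0.015,0,0,0,0],[0,0.01,0,0,0,0],[0,0.006,0,0,0,0],[0,0,0,0,0,0],[0,0,0,0,0,0],[0,0,0,0,0,0],[0,0,0,0,0,0]]
  ]
}}

```text
time: 27.45
ee_pos: [0.5972, 0.0815, 0.1372]
eef_rot: [-0.658, 0.257, -0.258, 0.659]
ft_force: [-0.2, 0.1, -1.8]
width: 0.0088
```

```bash
python3 -c "
from h import *
s=readout.read_state();c=vision.camera('wrist');cv2.imwrite('pics/w17.png',c['pixels'][110:290,150:360].repeat(3,0).repeat(3,1))
go(.5962,.0821,.110,-42.7)
"
```

```text
t 27.5 pos [0.5971 0.0815 0.1371] heading -42.72 tilt [ 5.0e-04 -1.0e+00  1.1e-03] w 0.009 F [ 0.18 -1.   -0.55]
shift tool mm [-1.1 27.1 -0.2] ('turn y deg', np.float64(-0.02))
```

View pics/w17.png

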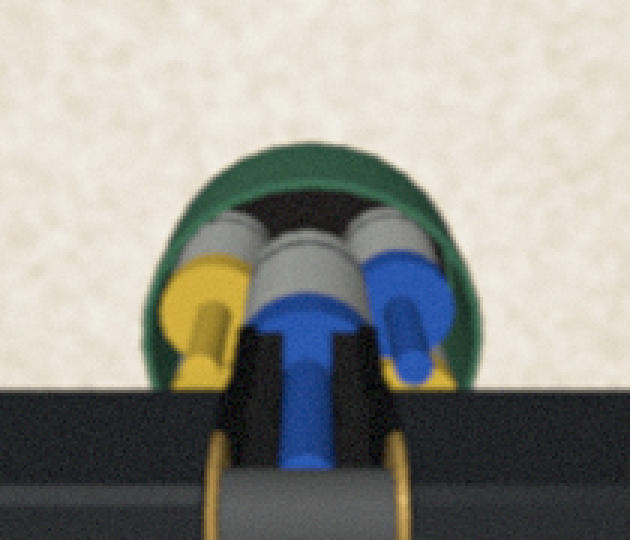

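Emit:
{"op": "arm_command", "data": {
  "targets": [
    [[0,0.004,0,0,0,0],[0,0.006,0,0,0,0],[0,0.006,0,0,0,0],[0,0.005,0,0,0,0],[0,0.003,0,0,0,0],[0,0,0,0,0,0],[0,0,0,0,0,0]]
  ]
}}

```text
time: 28.08
ee_pos: [0.5966, 0.0814, 0.1122]
eef_rot: [0.659, -0.258, 0.257, -0.658]
ft_force: [0.4, -0.2, -0.1]
width: 0.0092
```

```bash
python3 -c "
from h import *
s=readout.read_state();c=vision.camera('wrist');cv2.imwrite('pics/w18.png',c['pixels'][110:290,150:360].repeat(3,0).repeat(3,1))
go(.5962,.0821,.110,-42.7)
"
```

```text
t 28.13 pos [0.5968 0.0814 0.1125] heading -42.73 tilt [ 1.e-04 -1.e+00  0.e+00] w 0.0088 F [ 0.03  0.58 -0.62]
shift tool mm [-0.9  2.5  0.1] ('turn y deg', np.float64(-0.03))
```

View pics/w18.png

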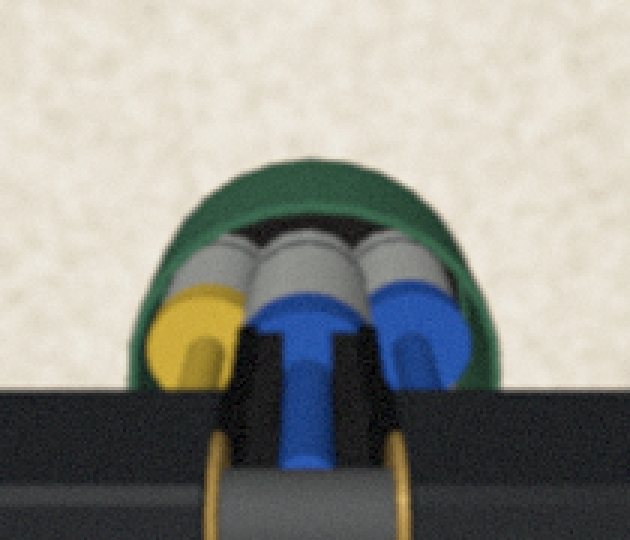

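Centred between the left yellow and blue1, so I'll continue down in short steps.

Emit:
{"op": "arm_command", "data": {
  "targets": [
    [[0,0.003,0,0,0,0],[0,0.004,0,0,0,0],[0,0.004,0,0,0,0],[0,0.003,0,0,0,0],[0,0,0,0,0,0]]
  ]
}}

```text
time: 28.55
ee_pos: [0.5962, 0.0814, 0.0975]
eef_rot: [0.659, -0.258, 0.257, -0.658]
ft_force: [-0.5, -0.6, -1.4]
width: 0.0087
```

Emit:
{"op": "arm_command", "data": {
  "targets": [
    [[0,0.003,0,0,0,0],[0,0.004,0,0,0,0],[0,0.004,0,0,0,0],[0,0.003,0,0,0,0],[0,0,0,0,0,0]]
  ]
}}

```text
time: 28.97
ee_pos: [0.5962, 0.0814, 0.0836]
eef_rot: [0.659, -0.258, 0.257, -0.658]
ft_force: [0.7, 0.2, -0.7]
width: 0.009
```

Emit:
{"op": "arm_command", "data": {
  "targets": [
    [[0,0.003,0,0,0,0],[0,0.004,0,0,0,0],[0,0.003,0,0,0,0],[0,0.002,0,0,0,0],[0,0,0,0,0,0],[0,0,0,0,0,0]]
  ]
}}

```text
time: 29.47
ee_pos: [0.5966, 0.0814, 0.0723]
eef_rot: [0.659, -0.258, 0.258, -0.658]
ft_force: [-0.2, -0.2, -0.6]
width: 0.009
```

```bash
python3 -c "
from h import *
go(.5962,.0821,.0655,-42.7)
"
```

```text
t 29.47 pos [0.5966 0.0814 0.0723] heading -42.73 tilt [-1.e-04 -1.e+00 -2.e-04] w 0.009 F [-0.22 -0.18 -0.57]
shift tool mm [-0.8  6.8  0.2] ('turn y deg', np.float64(-0.03))
```

Emit:
{"op": "arm_command", "data": {
  "targets": [
    [[0,0.002,0,0,0,0],[0,0.002,0,0,0,0],[0,0.0015,0,0,0,0],[0,0,0,0,0,0],[0,0,0,0,0,0],[0,0,0,0,0,0]]
  ]
}}

```text
time: 29.97
ee_pos: [0.5967, 0.0815, 0.067]
eef_rot: [-0.658, 0.258, -0.258, 0.659]
ft_force: [-0.4, -0.6, -0.6]
width: 0.0094
```

Emit:
{"op": "arm_command", "data": {
  "targets": [
    [[0,0.0008,0,0,0,0],[0,0,0,0,0,0],[0,0,0,0,0,0]]
  ]
}}

```text
time: 30.22
ee_pos: [0.5967, 0.0815, 0.0661]
eef_rot: [-0.659, 0.258, -0.258, 0.659]
ft_force: [-0.0, 0.1, -1.1]
width: 0.0089
```

Emit:
{"op": "arm_command", "data": {
  "targets": [
    [[0,0.0006,0,0,0,0],[0,0,0,0,0,0],[0,0,0,0,0,0]]
  ]
}}

```text
time: 30.47
ee_pos: [0.5967, 0.0815, 0.0656]
eef_rot: [-0.658, 0.258, -0.258, 0.659]
ft_force: [0.1, 0.2, -1.0]
width: 0.0092
```

Emit:
{"op": "arm_command", "data": {
  "targets": [
    [[0,0.0006,0,0,0,0],[0,0,0,0,0,0],[0,0,0,0,0,0]]
  ]
}}

```text
time: 30.72
ee_pos: [0.5971, 0.0815, 0.0655]
eef_rot: [-0.658, 0.257, -0.258, 0.659]
ft_force: [-0.9, 0.1, 5.2]
width: 0.0089
```

Emit:
{"op": "arm_command", "data": {
  "targets": [
    [[0,0.0004,0,0,0,0],[0,0,0,0,0,0],[0,0,0,0,0,0]]
  ]
}}

```text
time: 30.97
ee_pos: [0.5973, 0.0815, 0.0655]
eef_rot: [-0.658, 0.257, -0.258, 0.659]
ft_force: [-1.7, 0.1, 8.7]
width: 0.0094
```

Emit:
{"op": "arm_command", "data": {
  "targets": [
    [[0,-0.0006,0,0,0,0],[0,0,0,0,0,0],[0,0,0,0,0,0],[0,0,0,0,0,0],[0,0,0,0,0,0]]
  ],
  "hand": 0.24
}}

```text
time: 31.38
ee_pos: [0.5966, 0.0815, 0.0649]
eef_rot: [0.659, -0.258, 0.257, -0.658]
ft_force: [0.0, 0.6, 0.6]
width: 0.0205
```

Emit:
{"op": "arm_command", "data": {
  "targets": [
    [[0,-0.005,0,0,0,0],[0,-0.012,0,0,0,0],[0,-0.02,0,0,0,0],[0,-0.03,0,0,0,0],[0,-0.035,0,0,0,0],[0,-0.03,0,0,0,0],[0,-0.02,0,0,0,0],[0,-0.01,0,0,0,0],[0,0,0,0,0,0],[0,0,0,0,0,0]]
  ]
}}

```text
time: 32.22
ee_pos: [0.5965, 0.0815, 0.2268]
eef_rot: [-0.658, 0.258, -0.257, 0.659]
ft_force: [-0.3, 0.1, -0.8]
width: 0.0206
```

```bash
python3 -c "
from h import *
go(.5962,.0821,.2,-42.7)
for n in ['wrist','top','scene']:
    c=vision.camera(n);cv2.imwrite('pics/f_'+n+'.png',c['pixels'])
s=cv2.imread('pics/f_scene.png');t=cv2.imread('pics/f_top.png');w=cv2.imread('pics/f_wrist.png')
cv2.imwrite('pics/f_z.png',np.hstack([cv2.resize(w[130:250,190:310],(400,400),interpolation=2),cv2.resize(s[130:220,240:330],(400,400),interpolation=2)]))
"
```

```text
t 32.22 pos [0.5965 0.0815 0.2268] heading -42.72 tilt [-3.e-04 -1.e+00  2.e-04] w 0.0206 F [-0.28  0.07 -0.82]
shift tool mm [-0.6 26.8  0.2] ('turn y deg', np.float64(-0.02))
```

View pics/f_z.png

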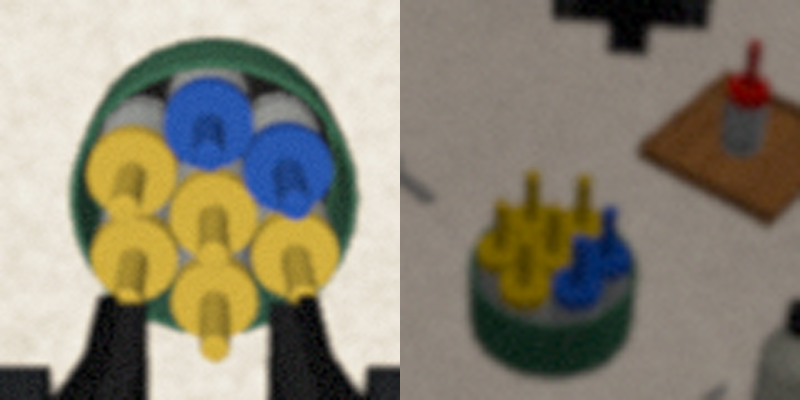

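View pics/f_top.png

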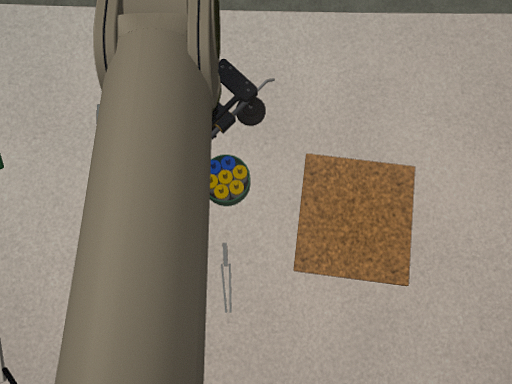

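View pics/f_wrist.png

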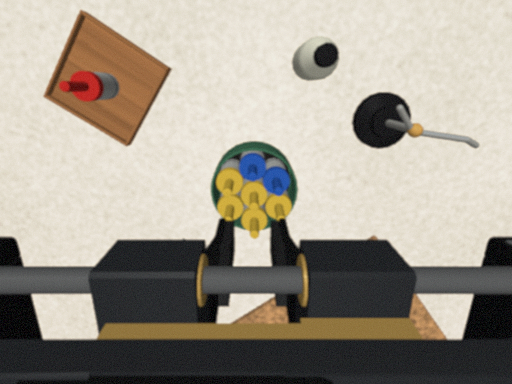

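```bash
python3 -c "
from h import *
a=cv2.imread('pics/top6.png');b=cv2.imread('pics/f_top.png')
print('diff thirdhand base',cv2.absdiff(a,b)[100:124,240:266].mean(),'tweezers',cv2.absdiff(a,b)[240:315,215:240].mean(),'bg',cv2.absdiff(a,b)[320:380,250:350].mean())
print(r.close_job())"
```

```text
diff thirdhand base 7.136752136752137 tweezers 16.387733333333333 bg 17.991722222222222
the job is handed in; nothing more can be done
None
```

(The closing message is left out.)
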